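# Unload the drilling fixture

## Task

Unload the gear from the drilling fixture: draw back the spring-loaded bolt by its red knob and turn it into its holding notch so that it stays back by itself, then lift the drill plate straight up off its two locating pins, keeping it level so that it does not cock and jam, and lay it flat on the middle of the wooden board. Then take the gear out of its nest and set it flat, hub up, on the middle of the green lid. Set both down rather than dropping them, leave the bolt parked in its notch, and do not shift the roll of blue tape or the black torch that lie close behind the fixture.

Things in the scene. Friction and masses are not known exactly. Their poses are not given: they have to be found in the camera images.
- fixture: Grey drilling fixture, fixed to the bench; origin at bench level under the centre of the gear nest. Base 130 (its x) by 180 mm (its y), 12 mm thick; a 62 mm wide tail out to x = 170 mm carries the blue bolt housing (x 72 to 164, y -22 to 27, top 88 mm). Two 10 mm locating pins at x = 0, y = -68 and +68 mm: shoulders 46 mm high carry the plate, pin tops at 79 mm.
- gear_nest (a point): Centre of the fixture's nest, 20 mm above the bench, where the gear's underside rests, inside four small lugs (26 mm high, about 2 mm play).
- bolt_tongue (a point): Tip of the bolt's tongue (a 10 mm round bar, axis 63 mm high). Shut, it reaches 12 mm over the edge of the drill plate, 2 mm above it, and stops it from being lifted; parked, it is clear.
- bolt (a joint): How far the bolt is drawn back along the fixture's +x (m): 0 = shut over the plate, 0.030 = stop. A spring pushes it shut with 3 N at 0 and about 10 N at the stop; let go unparked it snaps shut.
- bolt_turn (a joint): Turn of the bolt's handle about the bolt's axis, towards the fixture's +y (rad): 0 upright, 0.65 stop. In the L-shaped gate it can turn only when the bolt is drawn at least 0.023 (best 0.028); turned past 0.5 and let go, the spring draws it forward into the holding notch, where it stays behind a lip, drawn about 0.018.
- knob (a point): Centre of the red ball knob, 22 mm across, on the handle, 60 mm from the bolt's axis (x-parallel, 63 mm high, y = 0 of the fixture); shut: x 105, y 0, z 123 mm of the fixture. Turning it to 0.65 carries it 36 mm to the fixture's +y and 12 mm down. Pinch it from above; it may roll in the fingers. z points out along the 8 mm stem.
- plate: Aluminium drill plate, 90 (its x) by 170 mm (its y), 10 mm thick, about 0.45 kg, axes as the fixture's at the start; origin at the centre of its underside. Two 12.5 mm bores at y = -68 and +68 mm sit on the pins: its underside must rise from 46 to above 79 mm over the bench before it may move sideways.
- plate_handle (a point): Centre of the bar of the black bridge handle over the middle of the drill plate, 48 mm above the plate's underside. The bar is 14 mm square and runs 84 mm along the plate's y, 31 mm clear above the plate between its two feet (60 mm apart). Axes as the plate's, z up.
- gear: Steel-grey gear wheel, 72 mm across, about 0.28 kg, in the fixture's nest under the drill plate, hub up; origin at the centre of its underside.
- gear_hub (a point): Centre of the gear's hub, 18 mm above the gear's underside: the hub is round, 34 mm across, and stands on the 14 mm thick toothed wheel up to 22 mm; take it by the hub with the finger tips just above the wheel. z up along the gear's axis.
- board: Wooden board, loose, 130 mm (its x) by 190 mm (its y), 18 mm thick, lying on the bench; origin under its centre.
- lid: Green plastic lid, loose, 174 mm (its x) by 234 mm (its y), 12 mm thick with a flat top, lying on the bench; origin under its centre.
- tape_blue: Bystander: roll of blue tape, 94 mm across, 26 mm tall, lying; origin under its centre
- torch: Bystander: black torch, 125 mm long, lying; origin under its middle

How it is judged:
By the outcome, as a careful person would: the job done as asked, in the order asked, and still so for the second after the job is handed in, with the robot touching nothing.
It also fails if it takes over 67 s, if anything falls off the work surface, if the arm or the gripper's body presses on something with over 40 N, if the wrist force passes 120 N, or if a joint passes its speed limit or range.

## Robot

A 7-joint arm with a two-finger parallel gripper is mounted at the origin on a cart in front of the work surface, level with it; the furniture and walls round the work are solid. World frame = base frame: x ahead of the robot, y to its left, z up, the work surface at z = 0. Lengths are in mm, angles in rad, forces in N, time in s.
With the tool pointing down it reaches from about 400 to 875 mm from the base axis. Payload 4.4 kg.
Tool frame: the origin (TCP) lies on the centre line of the jaws, within the pads' length; the fingertips stand 25 mm ahead of it and the grasp point (between the pads) lies 6 mm ahead of it (ctrl.finger_overhang is the distance from the TCP to the fingertips, in mm); z points along the fingers, y is the line along which they close (so a half turn about z gives the same grasp; the last joint's range is limited). The gripper opens to 85 mm and grips with 20 to 120 N. Pads are 22 mm wide; open, the fingers measure 114 mm over their backs; the gripper's body (76 mm by 85 mm) begins 54 mm behind the grasp point. The pads swing forward as they close: fully open they stand 13 mm farther back than shut.
Start: joints at [1.247, 0.628, 0.038, 1.517, -0.027, 0.996, -0.02], TCP at [165.746, -628.526, 256.313] pointing down, gripper open.
Joint ranges: [-3.06, 3.06], [-0.37, 2.12], [-1.25, 1.32], [0.18, 2.47], [-1.1, 4.24], [0.23, 1.98], [-2.94, 2.94]. Speed limits (rad/s): [2.57, 2.57, 3.14, 3.14, 3.14, 3.14, 3.14].

## Interface

Orientations are given as [roll, pitch, yaw] about the fixed x, y, z axes, in that order (R = Rz(yaw) Ry(pitch) Rx(roll)).
In Python, from cell import ctrl gives the robot as it stands. The module is installed in compiled form; this text tells all that it offers.
- The arm moves only by the tool play_rows, never from a script. Its argument "targets" is a list of rows, each a list of 5 numbers: the closure, from 0 (fully open) to 1 (shut), then the shift along the tool's x, y, z in cm, then the turn about the tool's z in degrees. In form: [[gripper, dx, dy, dz, spin], ...]. A call has 1 to 10 rows; each row is the pose to reach, as a shift and turn from the pose commanded when the call began, along the tool's axes at that moment; what a row does not reach only later rows make up. A row lasts 1/10 s, in which the tool goes at most 50 mm and 8.59 degrees, less where a joint would pass 70% of its speed; a pose out of reach is approached as far as the arm can. A call with a gripper value outside its range is refused whole. The fingers move at their own pace and stop on an object; the grip force is fixed at half the most. Time passes only in rows, so rows that repeat a pose let the fingers close. It gives the time, the measured TCP pose, the force, the opening and the grip force at its end, in the units of the state.
- ctrl.read_state(): the state, without advancing time (a new reading comes with each control period).
- ctrl.get_image(name): name is "scene" or "top"; returns (picture, depth): 400x640x3 uint8, red, green, blue; 400x640 float32, mm along the optical axis (not along the pixel's ray), 0 where there is no reading.
- ctrl.calibration(name): a dict with "vfov" (degrees; the focal length in pixels is half the picture's height over the tangent of half this angle, whatever the lens; pixels are square), "cx", "cy" (the principal point, pixels), "k1" (the pictures are not rectified: a ray, as slopes to the right and down, at radius r is drawn at 1 + k1 r^2 times it, then the intrinsics apply), "extrinsics" (4x4, takes a point from camera to world coordinates). Camera axes: x right, y down, z forward; pixel columns grow to the right and rows downward; lengths in mm; the calibration is good to about 2 mm. A picture is of the moment at which its call begins. calibration takes no time and is no camera call.
- ctrl.finish_job(): hands the job in; it is judged then, once.
Trained networks look in the newest picture that a camera, given by its name, has taken for a name from the list of things; names that differ only in an ending like _2 or _b are one class to them, and where a whole thing is asked for, a point or a joint stands for the part that bears it (a point fixed in the world has none). Each returns a list of dicts, best first, with "confidence" (0 to 1); they miss things now and then, are a little off and sometimes report something else, mostly with a low value. They report only what shows in the picture. A call takes as long as a camera call.
- ctrl.search_frame(camera, name): "bbox" ([left, top, right, bottom] in pixels, round what is visible of it).
- ctrl.trace(camera, name): "pixels" (400x640 bool, what is visible of it) and "bbox" ([left, top, right, bottom] in pixels, round what is visible of it).
The state is a dict: "clock": time; "qpos": joint angles; "qd": joint speeds; "tau": joint torques, N m; "eef_pos": TCP position; "tool_rot": TCP orientation; "force": force on the tool from outside, world axes, zero at the start; "torque": the same for the moment, N m; "width": finger opening in mm; "gripper_force": force on a finger pad.
Only numpy, scipy, OpenCV 4.12 (cv2) and the standard library are available. Lean on these libraries where they do the work, as an engineer would, in place of code of your own. Each camera call takes 0.05 s, during which the arm holds its last target. There are 200 camera calls.

## Working session

There is one attempt and no reset: what is moved stays moved. The work goes in short steps, Python scripts to look and compute and a tool call to move; the robot and the scene stay as the last step left them, time stands still between calls to the robot, and variables do not carry over. Pictures are saved under pics/ and viewed, at most 10 in all, crops included, and the job is handed in when it is done.

Besides the shell and the picture viewer there is one more tool, called after "Call:" as a command line: name --pt "numbers of a row" for each row, then --argument value for the rest. play_rows: Moves the arm, as the interface text tells. Its arguments: {"type":"object","properties":{"targets":{"type":"array"}},"required":["targets"]}

```bash
mkdir -p pics; cat > h.py <<'E'
import numpy as np, cv2
from cell import ctrl
def cal(n):
    c=ctrl.calibration(n); f=200/np.tan(np.radians(c['vfov'])/2); return c,f
def pts(n,depth,mask):
    c,f=cal(n); v,u=np.nonzero(mask&(depth>0)); 
    K=np.array([[f,0,c['cx']],[0,f,c['cy']],[0,0,1.]])
    s=cv2.undistortPoints(np.stack([u,v],1).astype(np.float64)[:,None],K,np.array([c['k1'],0,0,0,0.]))[:,0]
    z=depth[v,u]; P=np.c_[s*z[:,None],z]; E=np.array(c['extrinsics'])
    return P@E[:3,:3].T+E[:3,3]
def save(n,img): cv2.imwrite('pics/'+n,img[:,:,::-1])
E
python3 - <<'E'
from h import *
s=ctrl.read_state(); print({k:s[k] for k in('clock','eef_pos','tool_rot','force','width')}, ctrl.finger_overhang)
ims=[]
for n in('scene','top'):
    im,d=ctrl.get_image(n); ims.append(im); np.save(n+'.npy',d)
    print(n,np.round(np.array(ctrl.calibration(n)['extrinsics'])[:3].tolist(),2).tolist())
    for t in('fixture','knob','plate','plate_handle','board','lid','tape_blue','torch'):
        r=ctrl.trace(n,t)
        if not r: print(t,None);continue
        r=r[0]; P=pts(n,d,r['pixels']); print(t,round(r['confidence'],2),r['bbox'],len(P),np.median(P,0).round().tolist() if len(P) else '',
          'z95',np.percentile(P[:,2],95).round() if len(P) else '')
        if len(P):
            zt=np.percentile(P[:,2],80); Q=P[abs(P[:,2]-zt)<8] if t not in('knob','fixture') else P
            rc=cv2.minAreaRect(Q[:,:2].astype(np.float32)); print('   rect',np.round(rc[0],1),np.round(rc[1],1),round(rc[2],1),'ztop',zt.round(1))
    save(n+'1.png',im)
E
```

```text
{'clock': 0.0, 'eef_pos': array([ 165.60971688, -627.93506726,  255.39079689]), 'tool_rot': array([-3.13966862e+00,  3.11179222e-05,  2.57792057e-01]), 'force': array([0.36584218, 0.66914174, 0.11466817]), 'width': 85.24379022433332} 25.0
scene [[-0.54, -0.37, 0.76, -216.65], [-0.84, 0.25, -0.47, 473.82], [-0.02, -0.89, -0.45, 560.4]]
fixture 0.71 [275.4, 176.9, 375.7, 260.0] 2869 [546.0, 17.0, 12.0] z95 87.0
   rect [620.6  -6.8] [339.1 194.6] 7.4 ztop 67.6
knob None
plate 0.68 [297.2, 193.2, 371.6, 243.0] 1754 [517.0, -5.0, 55.0] z95 98.0
   rect [529.  -20.3] [ 94.  173.9] 15.8 ztop 59.0
plate_handle 0.77 [294.8, 196.0, 366.6, 243.1] 1761 [517.0, -5.0, 55.0] z95 98.0
   rect [529.  -20.3] [ 94.  173.9] 15.8 ztop 60.5
board 0.92 [151.2, 251.0, 271.6, 328.9] 4772 [476.0, 301.0, 17.0] z95 18.0
   rect [491.5 290.5] [133.4 191.1] 7.9 ztop 17.5
lid 0.86 [390.2, 190.5, 483.6, 241.2] 3175 [444.0, -282.0, 11.0] z95 12.0
   rect [ 455.9 -298.3] [173.1 235.4] 13.1 ztop 11.6
tape_blue 0.73 [296.9, 173.4, 318.3, 207.8] 70 [623.0, 11.0, 122.0] z95 132.0
   rect [625.1  12.1] [14.6 10.8] 60.8 z
[... 536 characters left out ...]
0] z95 99.0
   rect [533. -20.] [ 89.8 170.1] 16.2 ztop 58.0
plate_handle 0.93 [294.8, 188.5, 352.4, 232.3] 1572 [533.0, -19.0, 55.0] z95 99.0
   rect [533.  -19.8] [ 90.1 169. ] 16.1 ztop 58.1
board 0.81 [196.5, 200.2, 262.6, 248.4] 2505 [493.0, 289.0, 17.0] z95 21.0
   rect [494.4 289.5] [130.5 193.6] 7.9 ztop 18.7
lid 0.56 [374.0, 196.0, 454.2, 265.2] 3833 [461.0, -298.0, 11.0] z95 15.0
   rect [ 460.3 -298.9] [175.5 234.1] 12.6 ztop 13.3
tape_blue 0.91 [367.4, 139.2, 397.1, 168.3] 563 [705.0, -200.0, 24.0] z95 29.0
   rect [ 702.4 -199.3] [90.7 90.8] 87.8 ztop 26.6
torch 0.67 [238.1, 154.5, 274.0, 169.1] 308 [686.0, 199.0, 26.0] z95 35.0
   rect [689.6 207.5] [119.1  28.8] 88.7 ztop 30.4
```

```bash
python3 - <<'E'
import cv2,numpy as np
a=cv2.imread('pics/scene1.png'); b=cv2.imread('pics/top1.png')
b=cv2.resize(b[120:280,180:480],None,fx=2.6,fy=2.6)[:, :780]
cv2.imwrite('pics/top1c.png',b); cv2.imwrite('pics/scene1c.png',cv2.resize(a[130:340,140:500],None,fx=2.2,fy=2.2))
E
```

```text
(no output)
```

View pics/top1c.png

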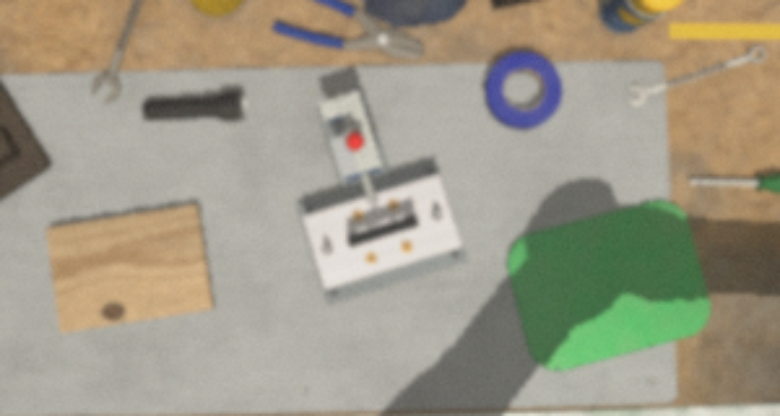

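View pics/scene1c.png

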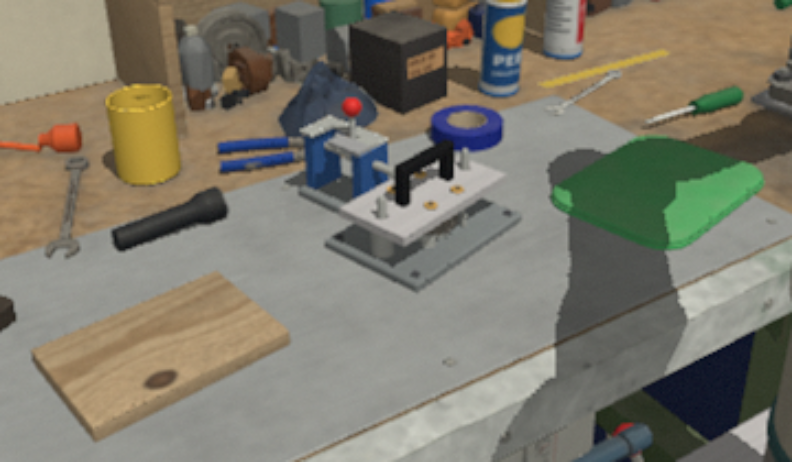

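The scene picture shows the fixture in the middle with the red knob upright at about (352,105) in the crop. The board is at the left, the lid at the right, and the torch and tape are behind and clear of it. The depth fits put the fixture origin at about (532.5, -20.2) with yaw 16.2°, and the knob at about (633, 9.5, 123). I'll pinch the knob along the fixture's x, with tool yaw 106.2°.

Call:
play_rows --pt "0 61.5 -49.7 6 -91.4" --pt "0 61.5 -49.7 6 -91.4" --pt "0 61.5 -49.7 6 -91.4" --pt "0 61.5 -49.7 6 -91.4" --pt "0 61.5 -49.7 6 -91.4" --pt "0 61.5 -49.7 6 -91.4" --pt "0 61.5 -49.7 6 -91.4" --pt "0 61.5 -49.7 6 -91.4" --pt "0 61.5 -49.7 6 -91.4" --pt "0 61.5 -49.7 6 -91.4"

```text
clock: 1.9
eef_pos: [461.9, -225.2, 218.7]
tool_rot: [3.141, 0.001, 1.763]
force: [0.7, -0.8, 0.1]
width: 85.4
gripper_force: 0.0
```

```bash
cat >> h.py <<'E'
F=np.array([532.6,-20.2]); FY=16.2
def fx(x,y):
    a=np.radians(FY); return F+np.array([x*np.cos(a)-y*np.sin(a),x*np.sin(a)+y*np.cos(a)])
def go(xy,z,yaw):
    s=ctrl.read_state(); p=s['eef_pos']; Y=s['tool_rot'][2]; d=np.r_[xy,z]-p
    print('t',s['clock'],'pos',p.round(1),'yaw',np.degrees(Y).round(2),'w',s['width'].round(1),'F',s['force'].round(1))
    c,n=np.cos(Y),np.sin(Y)
    print('row', (np.array([c*d[0]+n*d[1], n*d[0]-c*d[1], -d[2]])/10).round(2),'spin',np.round(-((yaw-np.degrees(Y)+180)%360-180),2))
E
python3 -c "
from h import *
print(fx(105,0)); go(fx(105,0),185,106.2)"
```

```text
[633.430837     9.09406613]Traceback (most recent call last):
  File "<string>", line 3, in <module>
    print(fx(105,0)); go(fx(105,0),185,106.2)
                      ~~^^^^^^^^^^^^^^^^^^^^^
  File "h.py", line 17, in go
    print('t',s['clock'],'pos',p.round(1),'yaw',np.degrees(Y).round(2),'w',s['width'].round(1),'F',s['force'].round(1))
                                                                           ^^^^^^^^^^^^^^^^
AttributeError: 'float' object has no attribute 'round'
```

```bash
sed -i "s/s\['width'\].round(1)/round(s['width'],1)/" h.py
python3 -c "
from h import *
go(fx(105,0),185,106.2)"
```

```text
t 1.9 pos [ 461.9 -225.2  218.7] yaw 101.04 w 85.4 F [ 0.7 -0.8  0.1]
row [19.71 21.32  3.37] spin -5.16
```

Call:
play_rows --pt "0 19.7 21.3 3.4 -5.2" --pt "0 19.7 21.3 3.4 -5.2" --pt "0 19.7 21.3 3.4 -5.2" --pt "0 19.7 21.3 3.4 -5.2" --pt "0 19.7 21.3 3.4 -5.2" --pt "0 19.7 21.3 3.4 -5.2" --pt "0 19.7 21.3 3.4 -5.2" --pt "0 19.7 21.3 3.4 -5.2"

```text
clock: 2.7
eef_pos: [633.5, 7.7, 184.0]
tool_rot: [-3.141, -0.0, 1.851]
force: [-0.5, -0.4, -1.4]
width: 85.1
gripper_force: 0.0
```

```bash
python3 - <<'E'
from h import *
im,d=ctrl.get_image('scene')
for t in ('knob',):
    for r in ctrl.trace('scene',t)[:2]:
        P=pts('scene',d,r['pixels']); print(t,r['confidence'],r['bbox'],len(P),np.median(P,0).round(1))
hsv=cv2.cvtColor(im,cv2.COLOR_RGB2HSV); m=((hsv[...,0]<6)|(hsv[...,0]>174))&(hsv[...,1]>150)&(hsv[...,2]>80)
P=pts('scene',d,m); Q=P[(np.hypot(P[:,0]-633,P[:,1]-9)<40)&(P[:,2]>90)]
print(len(Q),Q.mean(0).round(1),Q.min(0).round(1),Q.max(0).round(1))
if len(Q)>10:
    A=np.c_[2*Q,np.ones(len(Q))]
    from scipy.optimize import least_squares
    print('centre',least_squares(lambda c:np.linalg.norm(Q-c,axis=1)-11,Q.mean(0)).x.round(1))
go(fx(105,0),129,106.2)
save('s2.png',cv2.resize(im[100:300,200:460],None,fx=3,fy=3))
E
```

```text
knob 0.56 [298.4, 173.6, 302.7, 192.3] 68 [624.9  12.1 120.7]
50 [624.   11.7 126.2] [6.169e+02 6.000e-01 1.172e+02] [632.9  19.3 133.2]
centre [631.1   9.4 122.5]
t 2.8 pos [632.9   4.8 184.3] yaw 105.82 w 85.7 F [-0.   0.   0.3]
row [0.4  0.17 5.53] spin -0.38
```

View pics/s2.png

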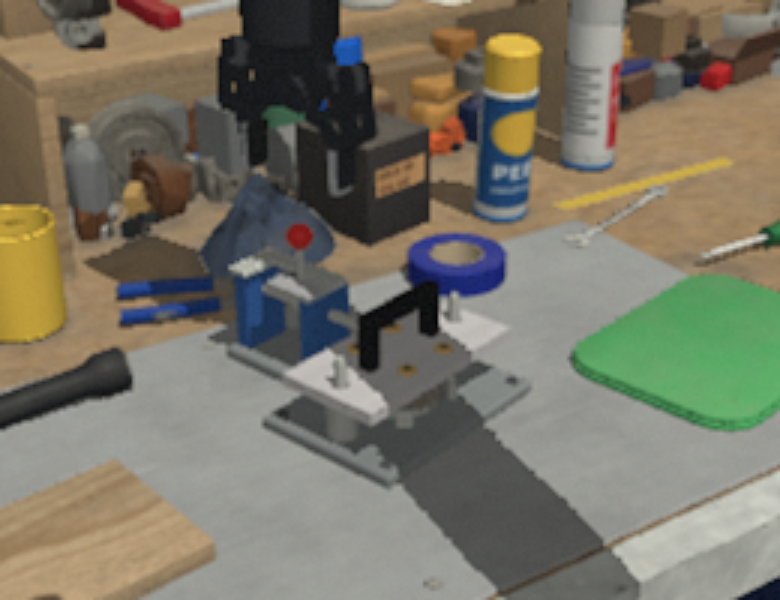

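The picture shows the knob at about (300,237) in the crop, with the open gripper directly above it and straddling it. Next I go down and pinch.

Call:
play_rows --pt "0 0.3 0.1 2 -0.4" --pt "0 0.3 0.1 4 -0.4" --pt "0 0.3 0.1 5.4 -0.4" --pt "0 0.3 0.1 5.4 -0.4" --pt "1 0.3 0.1 5.4 -0.4" --pt "1 0.3 0.1 5.4 -0.4" --pt "1 0.3 0.1 5.4 -0.4" --pt "1 0.3 0.1 5.4 -0.4" --pt "1 0.3 0.1 5.4 -0.4" --pt "1 0.3 0.1 5.4 -0.4"

```text
clock: 3.8
eef_pos: [633.2, 9.4, 131.3]
tool_rot: [-3.141, 0.0, 1.855]
force: [-2.5, -0.8, 5.8]
width: 18.7
gripper_force: 58.3
```

Call:
play_rows --pt "1 0 0 0 0" --pt "1 0 0.3 0 0" --pt "1 0 0.6 0 0" --pt "1 0 0.6 0 0"

```text
clock: 4.2
eef_pos: [638.6, 11.0, 131.3]
tool_rot: [-3.14, 0.001, 1.855]
force: [-4.7, -1.4, 7.0]
width: 18.6
gripper_force: 58.5
```

```bash
cat >> h.py <<'E'
def knob():
    im,d=ctrl.get_image('scene')
    hsv=cv2.cvtColor(im,cv2.COLOR_RGB2HSV); m=((hsv[...,0]<6)|(hsv[...,0]>174))&(hsv[...,1]>150)&(hsv[...,2]>60)
    P=pts('scene',d,m); Q=P[(np.hypot(P[:,0]-640,P[:,1]-20)<70)&(P[:,2]>90)]
    from scipy.optimize import least_squares
    if len(Q)>5: print('knob',len(Q),least_squares(lambda c:np.linalg.norm(Q-c,axis=1)-11,Q.mean(0)+[7,-2,-4]).x.round(1))
    return im,d
E
python3 - <<'E'
from h import *
im,d=knob(); go(fx(105,0),129,106.2)
save('s3.png',cv2.resize(im[130:230,240:370],None,fx=5,fy=5))
E
```

```text
knob 24 [636.   10.7 122.3]
t 4.25 pos [638.4  11.  131.3] yaw 106.3 w 18.7 F [-4.3 -0.2  7.3]
row [-0.04 -0.53  0.23] spin 0.1
```

View pics/s3.png

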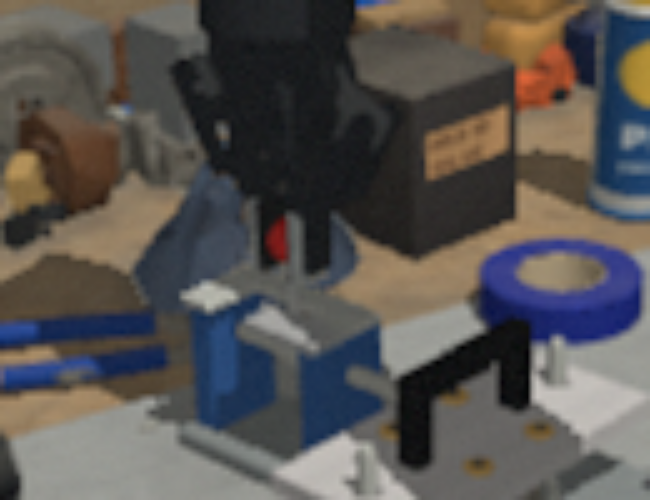

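The knob is held between the pads (around (275,240) in the crop) and the bolt follows the tool. Next I draw it to about 28 mm.

Call:
play_rows --pt "1 0 0.6 0 0" --pt "1 0 1.2 0 0" --pt "1 0 1.8 0 0" --pt "1 0 2.25 0 0" --pt "1 0 2.25 0 0" --pt "1 0 2.25 0 0"

```text
clock: 4.85
eef_pos: [658.0, 16.6, 131.2]
tool_rot: [-3.135, 0.001, 1.855]
force: [-9.7, -2.3, 10.4]
width: 18.7
gripper_force: 58.9
```

```bash
python3 - <<'E'
from h import *
im,d=knob(); go(fx(133,0),131,106.2)
E
```

```text
knob 22 [656.9  16.2 121.2]
t 4.9 pos [657.9  16.6 131.2] yaw 106.29 w 18.7 F [-9.1 -1.5 10.7]
row [-0.04  0.24  0.02] spin 0.09
```

Call:
play_rows --pt "1 0 0.15 0 0" --pt "1 0.45 0.15 0.02 0" --pt "1 0.9 0.15 0.07 0" --pt "1 1.35 0.15 0.15 0" --pt "1 1.8 0.15 0.28 0" --pt "1 2.25 0.15 0.43 0" --pt "1 2.7 0.15 0.64 0" --pt "1 3.15 0.15 0.89 0" --pt "1 3.5 0.15 1.13 0" --pt "1 3.5 0.15 1.13 0"

```text
clock: 5.9
eef_pos: [652.5, 52.5, 118.8]
tool_rot: [-3.142, -0.001, 1.856]
force: [0.1, 0.2, -0.1]
width: 0.1
gripper_force: 0.0
```

```bash
python3 - <<'E'
from h import *
im,d=knob(); go(fx(133,35),119,106.2)
save('s4.png',cv2.resize(im[130:230,240:370],None,fx=5,fy=5))
E
```

```text
knob 49 [630.8   9.6 121.8]
t 5.95 pos [652.7  52.  118.9] yaw 106.34 w 0.3 F [0.2 0.4 0. ]
row [-0.08 -0.25 -0.01] spin 0.14
```

View pics/s4.png

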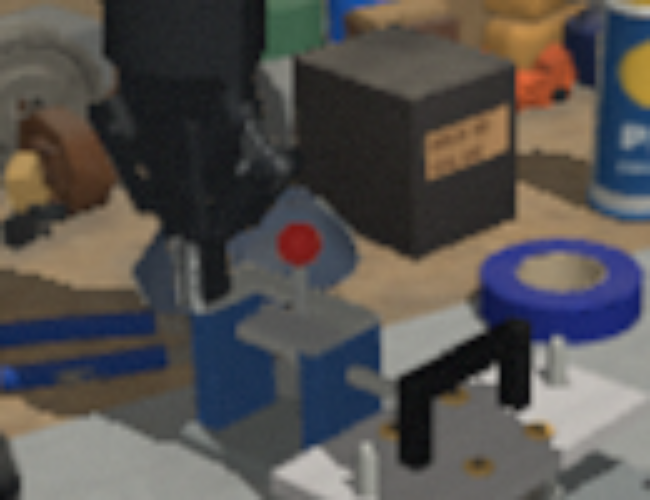

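The knob slipped out and snapped back upright (at (300,243) in the crop). The pads had held it too low on their length, so the opening read only 18.7 mm. I'll regrip 5–6 mm deeper.

Call:
play_rows --pt "0 0 0 -4.5 0" --pt "0 0 0 -5.5 0" --pt "0 -2 -1.6 -5.5 0" --pt "0 -3.55 -3.2 -5.5 0" --pt "0 -3.55 -3.2 -5.5 0" --pt "0 -3.55 -3.2 -5.5 0"

```text
clock: 6.55
eef_pos: [632.2, 8.0, 174.3]
tool_rot: [3.141, 0.0, 1.854]
force: [-0.5, 0.3, -0.1]
width: 84.5
gripper_force: 0.0
```

```bash
python3 - <<'E'
from h import *
go(np.array([632,9.5]),125.5,106.2)
E
```

```text
t 6.55 pos [632.2   8.  174.3] yaw 106.23 w 84.5 F [-0.5  0.3 -0.1]
row [0.14 0.02 4.88] spin 0.03
```

Call:
play_rows --pt "0 0.05 0 2.5 0" --pt "0 0.05 0 4.9 0" --pt "0 0.05 0 4.9 0" --pt "1 0.05 0 4.9 0" --pt "1 0.05 0 4.9 0" --pt "1 0.05 0 4.9 0" --pt "1 0.05 0 4.9 0" --pt "1 0.05 0 4.9 0" --pt "1 0.05 0 4.9 0"

```text
clock: 7.45
eef_pos: [632.3, 9.2, 126.2]
tool_rot: [3.14, 0.0, 1.855]
force: [-0.6, 0.7, 5.9]
width: 18.9
gripper_force: 58.3
```

Call:
play_rows --pt "1 0 0.8 0 0" --pt "1 0 1.6 0 0" --pt "1 0 2.4 0 0" --pt "1 0 3.1 0 0" --pt "1 0 3.1 0 0" --pt "1 0 3.1 0 0"

```text
clock: 8.05
eef_pos: [658.8, 16.6, 126.1]
tool_rot: [-3.135, 0.001, 1.855]
force: [-9.5, -1.4, 13.0]
width: 19.3
gripper_force: 59.2
```

```bash
python3 - <<'E'
from h import *
im,d=knob(); go(np.array([632.3,9.2]),126.2,106.2)
E
```

```text
knob 26 [651.7  15.6 126.1]
t 8.1 pos [658.6  16.5 126.1] yaw 106.28 w 18.9 F [-9.4 -2.4 13.1]
row [ 0.03 -2.73 -0.01] spin 0.08
```

Call:
play_rows --pt "1 0.3 0.05 0.01 0" --pt "1 0.6 0.05 0.03 0" --pt "1 0.9 0.05 0.07 0" --pt "1 1.2 0.05 0.12 0"

```text
clock: 8.5
eef_pos: [655.8, 26.3, 124.8]
tool_rot: [-3.135, 0.003, 1.854]
force: [-8.1, -4.3, 11.3]
width: 18.8
gripper_force: 59.6
```

```bash
python3 - <<'E'
from h import *
im,d=knob(); go(np.array([632.3,9.2]),126.2,106.2)
E
```

```text
knob 23 [654.6  25.1 121.6]
t 8.55 pos [655.2  27.  124.3] yaw 106.28 w 19.0 F [-9.3 -3.9 10.2]
row [-1.07 -2.7  -0.19] spin 0.08
```

Call:
play_rows --pt "1 0.4 0 0.1 0" --pt "1 0.8 0 0.22 0" --pt "1 1.1 0 0.34 0" --pt "1 1.1 0 0.34 0"

```text
clock: 8.95
eef_pos: [651.6, 38.0, 120.4]
tool_rot: [-3.132, 0.002, 1.856]
force: [-8.7, -3.3, 8.4]
width: 18.9
gripper_force: 61.9
```

```bash
python3 - <<'E'
from h import *
im,d=knob(); go(np.array([632.3,9.2]),126.2,106.2)
E
```

```text
knob 17 [645.4  43.3 131.8]
t 9.0 pos [651.7  37.8 120.5] yaw 106.3 w 18.7 F [-10.3  -3.3  10.1]
row [-2.2  -2.66 -0.57] spin 0.1
```

Call:
play_rows --pt "1 0.3 0.05 0.13 0" --pt "1 0.6 0.05 0.28 0" --pt "1 0.9 0.05 0.45 0" --pt "1 1.15 0.05 0.6 0" --pt "1 1.15 0.05 0.6 0"

```text
clock: 9.5
eef_pos: [648.3, 50.0, 113.7]
tool_rot: [-3.132, 0.0, 1.855]
force: [-9.0, -1.6, 5.7]
width: 18.7
gripper_force: 60.8
```

```bash
python3 - <<'E'
from h import *
im,d=knob(); go(np.array([632.3,9.2]),126.2,106.2)
E
```

```text
t 9.55 pos [648.3  49.9 113.8] yaw 106.28 w 18.8 F [-9.  -1.8  6.6]
row [-3.46 -2.68 -1.24] spin 0.08
```

Call:
play_rows --pt "1 0 -0.4 0 0" --pt "1 0 -0.8 0 0" --pt "1 0 -1.2 0 0" --pt "1 0 -1.3 0 0" --pt "1 0 -1.3 0 0"

```text
clock: 10.05
eef_pos: [643.5, 47.8, 114.5]
tool_rot: [3.134, 0.0, 1.855]
force: [6.9, 0.1, -8.3]
width: 18.5
gripper_force: 60.0
```

```bash
python3 - <<'E'
from h import *
im,d=knob(); go(np.array([632.3,9.2]),126.2,106.2)
E
```

```text
t 10.1 pos [643.5  47.8 114.5] yaw 106.31 w 18.5 F [ 7.6  0.4 -7.9]
row [-3.39 -2.16 -1.17] spin 0.11
```

Call:
play_rows --pt "1 0 0.25 0 0" --pt "0.6 0 0.25 0 0" --pt "0.3 0 0.25 0 0" --pt "0.3 0 0.25 0 0" --pt "0.3 0 0.25 0 0" --pt "0.3 0 0.25 -3 0" --pt "0.3 0 0.25 -7 0" --pt "0.3 0 0.25 -7 0"

```text
clock: 10.9
eef_pos: [646.0, 49.3, 190.2]
tool_rot: [3.131, 0.001, 1.855]
force: [1.0, -0.0, 0.1]
width: 60.2
gripper_force: 0.0
```

```bash
python3 - <<'E'
from h import *
im,d=knob(); print(fx(0,0)); go(fx(0,0),150,106.2)
save('s5.png',cv2.resize(im[130:230,240:370],None,fx=5,fy=5))
E
```

```text
knob 58 [634.9  52.4 141.3]
[532.6 -20.2]
t 10.95 pos [644.5  48.7 187.7] yaw 106.31 w 60.2 F [ 0.3  0.1 -0. ]
row [ -3.47 -12.68   3.77] spin 0.11
```

View pics/s5.png

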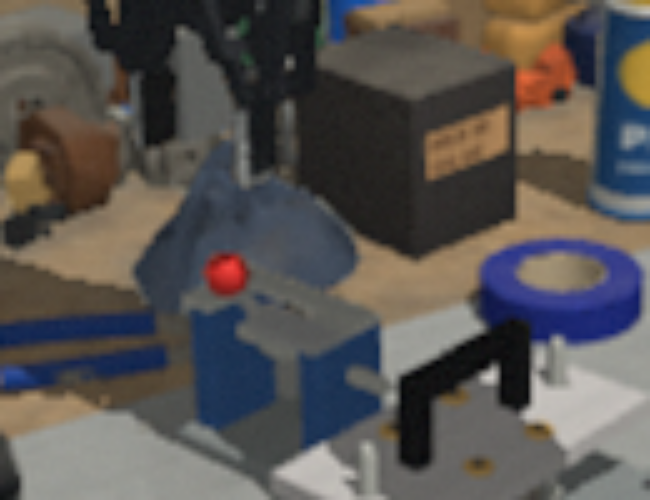

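The knob is tilted over and the bolt stays parked (knob at (226,273) in the crop). Now I go over the plate handle.

Call:
play_rows --pt "0 -1.2 -4.5 0 0" --pt "0 -2.4 -9 0 0" --pt "0 -3.5 -12.7 0 0.1" --pt "0 -3.5 -12.7 1 0.1" --pt "0 -3.5 -12.7 1 0.1"

```text
clock: 11.45
eef_pos: [529.2, -21.7, 173.4]
tool_rot: [-3.139, -0.001, 1.853]
force: [-0.6, -0.5, -0.2]
width: 85.3
gripper_force: 0.0
```

```bash
python3 - <<'E'
from h import *
d=np.load('top.npy'); P=pts('top',d,np.ones_like(d,bool)); 
d2=np.load('scene.npy'); P2=pts('scene',d2,np.ones_like(d2,bool))
for p in (P,P2):
    Q=p[(np.hypot(*(p[:,:2]-F).T)<60)&(p[:,2]>93)&(p[:,2]<108)]
    r=cv2.minAreaRect(Q[:,:2].astype(np.float32)); print(len(Q),np.round(r[0],1),np.round(r[1],1),round(r[2],1),np.median(Q[:,2]).round(1))
im,d=knob()
go(F,100,106.2)
E
```

```text
133 [532.9 -19.7] [13.9 82.8] 16.1 99.6
153 [527.2 -19.2] [16.7 83.9] 16.2 98.8
knob 53 [638.3  45.3 111.9]
t 11.5 pos [530.6 -20.7 173.9] yaw 106.22 w 85.6 F [0.7 0.3 0.8]
row [-0.01  0.21  7.39] spin 0.02
```

Call:
play_rows --pt "0 0 0.1 3.5 0" --pt "0 0 0.1 7 0" --pt "0 0 0.1 7.4 0" --pt "0 0 0.1 7.4 0" --pt "1 0 0.1 7.4 0" --pt "1 0 0.1 7.4 0" --pt "1 0 0.1 7.4 0" --pt "1 0 0.1 7.4 0" --pt "1 0 0.1 7.4 0" --pt "1 0 0.1 7.4 0"

```text
clock: 12.5
eef_pos: [531.8, -20.9, 101.3]
tool_rot: [3.141, 0.0, 1.853]
force: [-1.4, 0.2, 6.5]
width: 12.5
gripper_force: 58.9
```

Call:
play_rows --pt "1 0 0 -0.3 0" --pt "1 0 0 -0.7 0" --pt "1 0 0 -1.1 0" --pt "1 0 0 -1.5 0" --pt "1 0 0 -1.9 0" --pt "1 0 0 -1.9 0"

```text
clock: 13.1
eef_pos: [531.9, -20.7, 120.2]
tool_rot: [3.141, 0.0, 1.854]
force: [0.4, 0.8, -3.2]
width: 12.8
gripper_force: 58.8
```

Call:
play_rows --pt "1 0 0 -0.5 0" --pt "1 0 0 -1.1 0" --pt "1 0 0 -1.8 0" --pt "1 0 0 -2.8 0" --pt "1 0 0 -3.8 0" --pt "1 0 0 -4.8 0" --pt "1 0 0 -5.3 0" --pt "1 0 0 -5.3 0"

```text
clock: 13.9
eef_pos: [532.1, -20.8, 173.6]
tool_rot: [3.14, 0.001, 1.854]
force: [1.2, 0.1, -3.7]
width: 12.3
gripper_force: 58.7
```

```bash
python3 - <<'E'
from h import *
im,d=knob()
go(np.array([493.5,289.8]),175,97.9)
save('s6.png',cv2.resize(im[130:280,220:420],None,fx=4,fy=4))
E
```

```text
knob 52 [638.8  45.  112.9]
t 13.95 pos [531.7 -20.8 173. ] yaw 106.2 w 12.7 F [ 0.2  0.3 -4.6]
row [30.89  5.   -0.2 ] spin 8.3
```

View pics/s6.png

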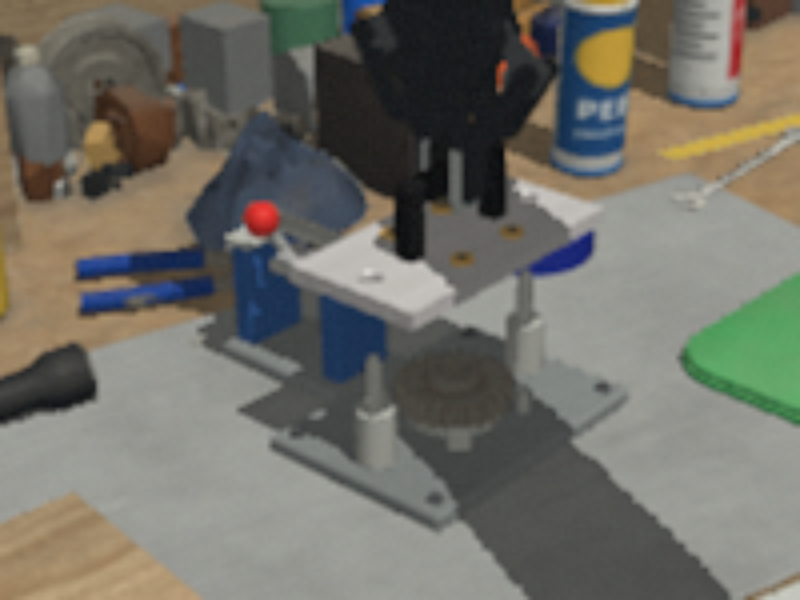

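The plate is off its pins and level, and the gear sits in the nest at (455,385) in the crop. Now I carry the plate to the board.

Call:
play_rows --pt "1 3 0.5 0 0.8" --pt "1 7 1.1 0 1.9" --pt "1 11.5 1.9 0 3.1" --pt "1 16 2.6 0 4.3" --pt "1 20.5 3.3 0 5.5" --pt "1 25 4 0 6.7" --pt "1 28.5 4.6 0 7.6" --pt "1 30.9 5 0 8.3" --pt "1 30.9 5 0 8.3" --pt "1 30.9 5 0 8.3"

```text
clock: 14.95
eef_pos: [492.5, 290.0, 171.9]
tool_rot: [-3.14, 0.001, 1.711]
force: [-0.7, -1.0, -4.3]
width: 12.8
gripper_force: 58.7
```

```bash
python3 - <<'E'
from h import *
go(np.array([493.5,289.8]),73.3,97.9)
im,d=ctrl.get_image('top'); P=pts('top',d,np.ones_like(d,bool))
Q=P[(np.hypot(P[:,0]-493,P[:,1]-290)<110)&(P[:,2]>115)&(P[:,2]<135)]
r=cv2.minAreaRect(Q[:,:2].astype(np.float32)); print(len(Q),np.round(r[0],1),np.round(r[1],1),round(r[2],1),np.percentile(Q[:,2],[10,50,90]).round(1))
E
```

```text
t 14.95 pos [492.5 290.  171.9] yaw 98.01 w 12.8 F [-0.7 -1.  -4.3]
row [-0.03  0.09  9.86] spin 0.11
895 [495.5 274.8] [ 90.4 143.4] 8.3 [122.5 125.3 128.2]
```

Call:
play_rows --pt "1 0 0.1 3 0" --pt "1 0 0.1 6 0" --pt "1 0 0.1 8 0" --pt "1 0 0.1 9 0" --pt "1 0 0.1 9.3 0" --pt "1 0 0.1 9.5 0" --pt "1 0 0.1 9.5 0"

```text
clock: 15.7
eef_pos: [495.0, 290.2, 78.4]
tool_rot: [3.14, -0.001, 1.708]
force: [0.1, 0.9, -4.3]
width: 12.9
gripper_force: 58.8
```

Call:
play_rows --pt "1 0 0 0.15 0" --pt "1 0 0 0.3 0" --pt "1 0 0 0.4 0" --pt "1 0 0 0.48 0" --pt "1 0 0 0.48 0"

```text
clock: 16.2
eef_pos: [494.3, 290.1, 73.3]
tool_rot: [3.141, 0.0, 1.709]
force: [-1.5, -0.9, 1.9]
width: 13.0
gripper_force: 59.5
```

Contact (Fz changed from -4.3 to +1.9 N), so I release and rise.

Call:
play_rows --pt "1 0 0 0.05 0" --pt "0.6 0 0 0.05 0" --pt "0.3 0 0 0.05 0" --pt "0.3 0 0 0.05 0" --pt "0.3 0 0 0.05 0" --pt "0.3 0 0 -3 0" --pt "0.3 0 0 -8 0" --pt "0.3 0 0 -12 0" --pt "0.3 0 0 -12 0"

```text
clock: 17.1
eef_pos: [497.2, 292.4, 198.3]
tool_rot: [3.132, -0.005, 1.709]
force: [0.8, 0.7, -0.3]
width: 59.9
gripper_force: 0.0
```

```bash
python3 - <<'E'
from h import *
im,d=ctrl.get_image('scene')
P=pts('scene',d,np.ones_like(d,bool))
N=P[(np.hypot(P[:,0]-494,P[:,1]-290)<120)&(P[:,2]>22)&(P[:,2]<34)]
r=cv2.minAreaRect(N[:,:2].astype(np.float32)); print('plate',len(N),np.round(r[0],1),np.round(r[1],1),round(r[2],1),np.percentile(N[:,2],[5,50,95]).round(1))
for n in('scene','top'):
    if n=='top': im,d=ctrl.get_image(n); P=pts(n,d,np.ones_like(d,bool))
    Q=P[(np.hypot(*(P[:,:2]-F).T)<45)&(P[:,2]>38)&(P[:,2]<48)]; W=P[(np.hypot(*(P[:,:2]-F).T)<45)&(P[:,2]>29)]
    for A in(Q,W): 
        if len(A)>5:
            c,rr=cv2.minEnclosingCircle(A[:,:2].astype(np.float32)); print(n,len(A),np.round(c,1),round(rr,1),np.percentile(A[:,2],90).round(1))
go(F,150,106.2)
E
```

```text
plate 2351 [491.8 290.6] [ 93.5 171.1] 7.9 [24.5 26.8 28.9]
scene 66 [529.  -18.8] 17.8 42.0
scene 365 [528.5 -19.1] 36.5 40.4
top 53 [530.4 -25.2] 28.4 43.8
top 298 [536.1 -20.2] 38.9 40.8
t 17.2 pos [494.8 290.2 193.7] yaw 97.9 w 59.9 F [ 0.8  0.5 -0.3]
row [-31.26  -0.52   4.37] spin -8.3
```

Call:
play_rows --pt "0.4 -5 -0.1 0 6" --pt "0.4 -10 -0.2 0 12" --pt "0.4 -15 -0.3 0 18" --pt "0.4 -20 -0.4 0 24" --pt "0.4 -25 -0.5 2 30" --pt "0.4 -29 -0.6 4 36" --pt "0.4 -31.2 -0.6 4.4 36.7" --pt "0.4 -31.2 -0.6 4.4 36.7" --pt "0.4 -31.2 -0.6 4.4 36.7"

```text
clock: 18.1
eef_pos: [530.4, -19.6, 147.5]
tool_rot: [-3.139, 0.001, 1.068]
force: [0.4, 0.3, 1.2]
width: 51.2
gripper_force: 0.0
```

```bash
python3 -c "
from h import *
print(ctrl.finger_overhang)
go(np.array([531.5,-20]),68,61.2)"
```

```text
25.0
t 18.1 pos [530.4 -19.6 147.5] yaw 61.18 w 51.2 F [0.4 0.3 1.2]
row [0.02 0.12 7.95] spin -0.02
```

Call:
play_rows --pt "0.4 0 0.05 3 0" --pt "0.4 0 0.05 6 0" --pt "0.4 0 0.05 7.9 0" --pt "0.4 0 0.05 8.4 0" --pt "0.4 0 0.05 8.6 0" --pt "0.4 0 0.05 8.6 0"

```text
clock: 18.7
eef_pos: [532.2, -19.1, 63.3]
tool_rot: [3.141, -0.001, 1.07]
force: [-0.0, 0.0, -0.5]
width: 51.4
gripper_force: 0.0
```

```bash
python3 - <<'E'
from h import *
go(np.array([531.5,-20]),59,61.2)
im,d=ctrl.get_image('scene')
save('s7.png',cv2.resize(im[160:280,260:400],None,fx=5,fy=5))
E
```

```text
t 18.7 pos [532.2 -19.1  63.3] yaw 61.29 w 51.4 F [-0.   0.  -0.5]
row [-0.11 -0.01  0.43] spin 0.09
```

View pics/s7.png

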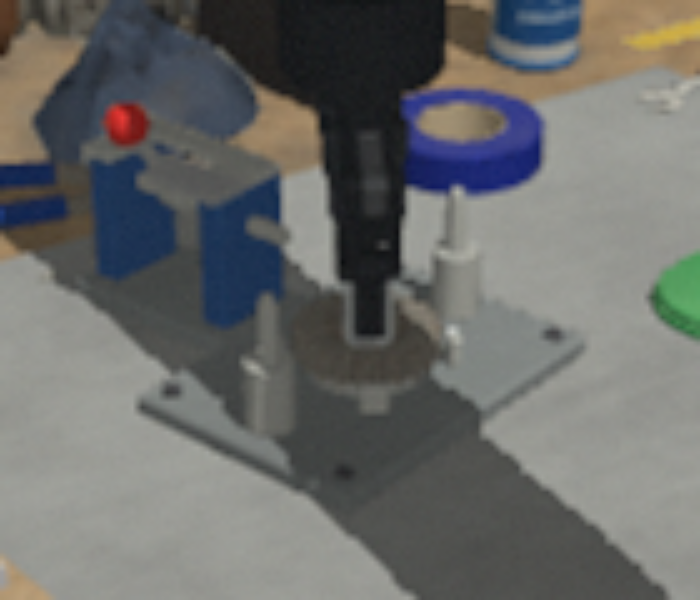

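The tips straddle the hub just above the wheel (at (370,335) in the crop). I feel downward in small steps.

Call:
play_rows --pt "0.4 0 0 0.2 0" --pt "0.4 0 0 0.4 0" --pt "0.4 0 0 0.5 0" --pt "0.4 0 0 0.5 0"

```text
clock: 19.15
eef_pos: [531.7, -20.1, 57.8]
tool_rot: [3.141, -0.0, 1.068]
force: [-0.0, 0.9, 0.1]
width: 51.2
gripper_force: 0.0
```

Call:
play_rows --pt "0.4 0 0 0.15 0" --pt "0.4 0 0 0.3 0" --pt "0.4 0 0 0.3 0"

```text
clock: 19.45
eef_pos: [531.9, -20.1, 55.8]
tool_rot: [3.141, -0.0, 1.068]
force: [-1.7, -0.9, 11.4]
width: 51.4
gripper_force: 5.5
```

Call:
play_rows --pt "0.4 0 0 -0.35 0" --pt "0.4 0 0 -0.35 0" --pt "1 0 0 -0.35 0" --pt "1 0 0 -0.35 0" --pt "1 0 0 -0.35 0" --pt "1 0 0 -0.35 0" --pt "1 0 0 -0.35 0"

```text
clock: 20.15
eef_pos: [531.8, -20.1, 58.7]
tool_rot: [3.141, 0.0, 1.068]
force: [-0.4, 0.0, 7.0]
width: 30.7
gripper_force: 60.8
```

Call:
play_rows --pt "1 0 0 -0.3 0" --pt "1 0 0 -0.8 0" --pt "1 0 0 -1.5 0" --pt "1 0 0 -3 0" --pt "1 0 0 -5 0" --pt "1 0 0 -7.5 0" --pt "1 0 0 -9.5 0" --pt "1 0 0 -10.5 0" --pt "1 0 0 -10.5 0"

```text
clock: 21.05
eef_pos: [532.5, -20.0, 164.6]
tool_rot: [3.139, -0.001, 1.068]
force: [-0.3, -0.0, -2.0]
width: 30.8
gripper_force: 60.6
```

```bash
python3 - <<'E'
from h import *
go(np.array([458.5,-298.6]),165,61.2)
im,d=ctrl.get_image('scene')
save('s8.png',cv2.resize(im[130:270,260:430],None,fx=4,fy=4))
E
```

```text
t 21.05 pos [532.5 -20.  164.6] yaw 61.21 w 30.8 F [-0.3 -0.  -2. ]
row [-27.98   6.93  -0.04] spin 0.01
```

View pics/s8.png

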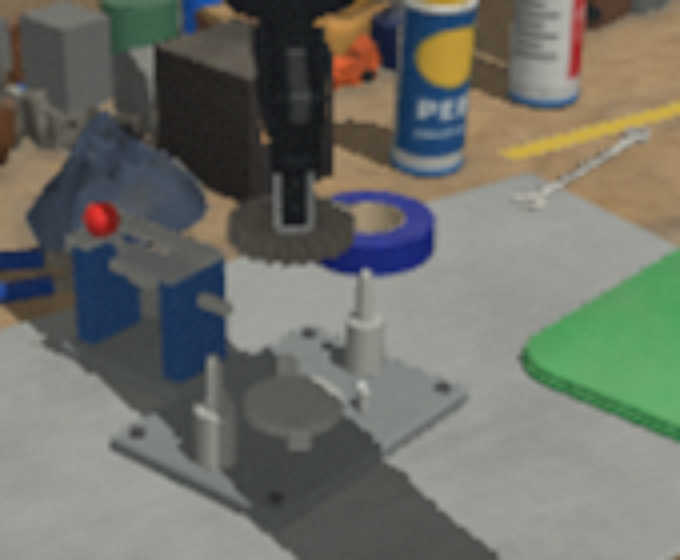

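The gear is out of the nest, level in the fingers at (292,230) in the crop. I carry it to the lid.

Call:
play_rows --pt "1 -3 0.7 0 0" --pt "1 -7 1.7 0 0" --pt "1 -11 2.7 0 0" --pt "1 -15 3.7 0 0" --pt "1 -19 4.7 0 0" --pt "1 -23 5.7 0 0" --pt "1 -26 6.4 0 0" --pt "1 -28 6.9 0 0" --pt "1 -28 6.9 0 0" --pt "1 -28 6.9 0 0"

```text
clock: 22.1
eef_pos: [456.7, -298.1, 162.1]
tool_rot: [-3.139, -0.001, 1.068]
force: [-0.2, 0.2, -2.5]
width: 30.9
gripper_force: 60.9
```

```bash
python3 - <<'E'
from h import *
go(np.array([458.5,-298.6]),50.7,61.2)
E
```

```text
t 22.1 pos [ 456.7 -298.1  162.1] yaw 61.16 w 30.9 F [-0.2  0.2 -2.5]
row [ 0.04  0.19 11.14] spin -0.04
```

Call:
play_rows --pt "1 0 0.1 4 0" --pt "1 0 0.1 8 0" --pt "1 0 0.1 10 0" --pt "1 0 0.1 10.6 0" --pt "1 0 0.1 10.9 0" --pt "1 0 0.1 10.9 0" --pt "1 0 0.1 10.9 0"

```text
clock: 22.8
eef_pos: [459.2, -299.3, 55.5]
tool_rot: [3.139, -0.0, 1.069]
force: [0.5, 0.2, -1.8]
width: 30.9
gripper_force: 61.3
```

Call:
play_rows --pt "1 0 0 0.15 0" --pt "1 0 0 0.3 0" --pt "1 0 0 0.4 0" --pt "1 0 0 0.48 0" --pt "1 0 0 0.48 0"

```text
clock: 23.3
eef_pos: [458.4, -299.3, 50.7]
tool_rot: [3.141, 0.0, 1.068]
force: [-1.6, 1.0, 8.3]
width: 30.9
gripper_force: 64.6
```

Contact at 8 N. I release and lift away.

Call:
play_rows --pt "1 0 0 -0.08 0" --pt "0.7 0 0 -0.08 0" --pt "0.4 0 0 -0.08 0" --pt "0.4 0 0 -0.08 0" --pt "0.4 0 0 -0.08 0" --pt "0.4 0 0 -2 0" --pt "0.4 0 0 -6 0" --pt "0.4 0 0 -11 0" --pt "0.4 0 0 -15 0" --pt "0.4 0 0 -15 0"

```text
clock: 24.3
eef_pos: [461.4, -300.9, 204.9]
tool_rot: [3.13, 0.0, 1.068]
force: [1.0, -0.4, 0.1]
width: 51.5
gripper_force: 0.0
```

```bash
python3 - <<'E'
from h import *
im,d=knob(); P=pts('scene',d,np.ones_like(d,bool))
N=P[(np.hypot(P[:,0]-458,P[:,1]+299)<70)&(P[:,2]>21)&(P[:,2]<40)]
c,r=cv2.minEnclosingCircle(N[:,:2].astype(np.float32)); print('gear',len(N),np.round(c,1),round(r,1),np.percentile(N[:,2],[5,50,95]).round(1))
for t in('lid','tape_blue','torch','plate','board'):
    q=ctrl.trace('scene',t)
    if q:
        A=pts('scene',d,q[0]['pixels']); A=A[A[:,2]<36]; rc=cv2.minAreaRect(A[:,:2].astype(np.float32)); print(t,np.round(rc[0],1),np.round(rc[1],1),round(rc[2],1))
save('s9.png',cv2.resize(im[130:340,140:500],None,fx=2.2,fy=2.2))
print(ctrl.read_state()['eef_pos'])
E
```

```text
knob 51 [638.7  45.5 111.7]
gear 307 [ 456.  -297.9] 36.5 [22.1 25.2 32.8]
lid [ 454.2 -296.6] [172.4 231.7] 14.1
tape_blue [ 721.6 -212.6] [ 91.6 153.1] 54.2
torch [716.6 203.1] [134.2  95.1] 87.6
plate [521.4 294.3] [154.2 171.5] 7.1
board [501.3 292.1] [156.4 190.5] 7.5
[ 457.30568487 -298.63174664  197.87893643]
```

View pics/s9.png

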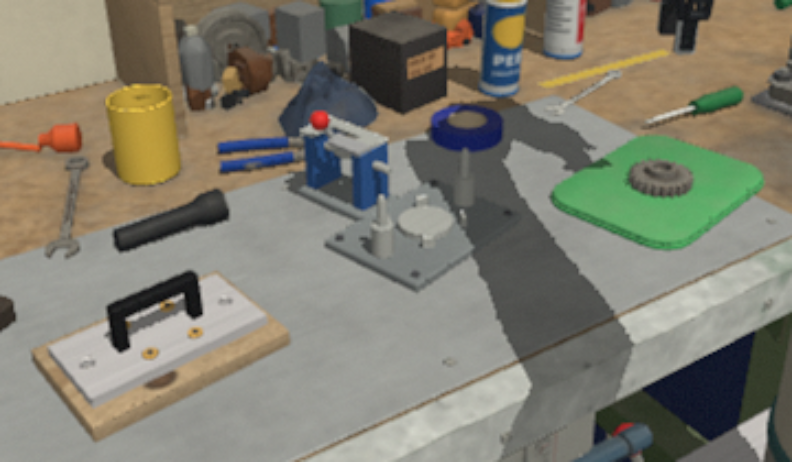

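The plate lies flat in the middle of the board, and the gear sits hub up in the middle of the lid at (660,177). The bolt is parked, and the tape and torch are where they were.

```bash
python3 -c "
from cell import ctrl
print(ctrl.finish_job())"
```

```text
the job is handed in; nothing more can be done
None
```

The job is handed in after about 24 s, on the second try at the bolt (the first pull slipped and it snapped shut): the bolt is parked in its notch, the plate lies flat mid-board, the gear sits hub up mid-lid, and the tape and torch look unmoved in the last picture.

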